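Lever the battery unit up onto its prop stand

TASK

The heavy battery backup unit on the desk should stand nose-up on its sprung prop stand so that air gets under it. A pry bar already lies over the wooden saddle block with its toe under the unit's front edge: push the raised handle of that bar fully down until the prop legs swing forward and catch, then let the unit settle on them and take your hand away. Lift only with the bar, never by handling the unit or the prop legs, and leave the spare bar, mug and mouse where they are.

Things in the scene. Friction and masses are not known exactly. Their poses are not given: they have to be found in the camera images.
- unit: low white steel case, 260 (own x) x 300 (own y) x 90 mm, about 10 kg, loose on four 22 mm rubber feet, so its top is at 112 mm and its underside 22 mm above the desk. Origin on the desk under the case's centre; own x points from the front (grey panel, where the bar enters) to the back. When propped it leans back about 4 degrees (front higher).
- prop (a joint): swing of the unit's prop stand: two short steel legs with rubber ends (part of the unit, not to be touched), one on each flank 162 mm either side of the centre line, on a shaft 90 mm ahead of the unit's centre and 35 mm above the desk. 0 rad = trailing backwards along the desk (start); about 0.97 = legs swung forward just past square, against their stop (caught). A spring swings them forward by itself once the unit's front edge is raised about 18 mm.
- bar: the pry bar in use: plain flat steel bar 305 long x 30 wide x 10 mm thick, 0.7 kg, loose, black rubber sleeve on its raised handle end, lying over the ridge of the saddle block and sloping 18 degrees up from its toe (25 mm under the unit's front edge) to its handle. Origin on the desk directly below the ridge at the start; own x points horizontally along the bar towards the toe and the unit, the handle end lies at own x = -214 mm.
- bar_handle (a point): place to push down: centre of the bar's top face, 35 mm from its handle end and 190 mm along the bar from the ridge. At the start about 98 mm above the desk; pushed fully down, until the handle end rests on the desk, about 14 to 18 mm. The push takes 8 to 20 N.
- saddle: fulcrum: wooden block 85 mm wide fixed to the desk, with a round steel ridge across it 29 mm above the desk (8 mm radius) and two wooden cheeks, up to 46 mm high, that keep the bar in line. Origin on the desk under the ridge.
- spare_bar: bystander: an identical pry bar lying flat on the desk, clear of the unit and of any block
- mug: bystander: white mug, 95 mm high
- mouse: bystander: black computer mouse, 105 x 60 x 32 mm

How it is judged (in metres and radians):
On the way:
1. the bar lifts the unit's front (lean over 3.5 degrees, bar pressing on the unit) (angle between unit's own z axis and vertical above 0.061 rad and contact force between bar and unit above 3 N), for 0.1 s.
At the end, for the whole second after the job is handed in: The unit stands at rest on its prop stand: legs swung forward to their stop (over 0.88 rad), unit leaning back between 2.6 and 6 degrees, within 30 mm of where it stood, bar at rest (value of joint prop above 0.88 rad and angle between unit's own z axis and vertical between 0.045 and 0.105 rad and distance of unit from where it was at the start of the episode below 0.03 m and linear speed of unit below 0.01 m/s and linear speed of bar below 0.02 m/s); the robot touches nothing.
It fails at once if the robot handles the unit itself or its prop legs (over 3 N) (contact force between any of the fingers, the arm and unit above 3 N).
It fails at once if the unit is tipped more than 12 degrees (angle between unit's own z axis and vertical above 0.21 rad).
It fails at once if a bystander is moved more than 30 mm (distance of any of spare_bar, mug, mouse from where it was at the start of the episode above 0.03 m).
It also fails if it takes over 35 s, if anything falls off the work surface, if the arm or the gripper's body presses on something with over 40 N, if the wrist force passes 120 N, or if a joint passes its speed limit or range.

ROBOT

A 7-joint arm with a two-finger parallel gripper is mounted at the origin on the work surface. World frame = base frame: x ahead of the robot, y to its left, z up, the work surface at z = 0. Lengths are in m, angles in degrees, forces in N, time in s.
With the tool pointing down it reaches from about 0.425 to 0.925 m from the base axis. Payload 6.8 kg.
Tool frame: the origin (TCP) lies midway between the tips of the shut fingers; the grasp point (between the pads) lies 19 mm behind it (arm.grasp_offset is the distance from the TCP to the grasp point, in m); z points along the fingers, y is the direction in which the jaws open and shut (so a half turn about z gives the same grasp; the last joint's range is limited). The gripper opens to 85 mm and grips with 20 to 120 N. Pads are 22 mm wide; open, the fingers measure 114 mm over their backs; the gripper's body (76 mm by 85 mm) begins 54 mm behind the grasp point. The pads swing forward as they close: fully open they stand 13 mm farther back than shut.
Start: joints at [70.697, 27.33, 1.283, 89.118, -0.659, 63.558, -4.761], TCP at [0.153, -0.657, 0.231] pointing down, gripper open.
Joint ranges: [-169.35, 169.35], [-19.33, 120.38], [-80.79, 83.38], [13.8, 139.57], [-78.32, 258.32], [9.67, 109.79], [-169.56, 169.56]. Speed limits (degrees/s): [136.94, 136.94, 180, 180, 180, 180, 180].

INTERFACE

Orientations are given as [roll, pitch, yaw] about the fixed x, y, z axes, in that order (R = Rz(yaw) Ry(pitch) Rx(roll)).
In Python, from workcell import arm gives the robot as it stands.
- The arm moves only by the tool move_arm, never from a script. Its argument "motion" is a list of rows, each an object with "fingers": the closure, from 0 (fully open) to 1 (shut); "slide": the shift along the world's x, y, z in mm, a list of three; "twist": the turn about the world's z in degrees. A call has 1 to 5 rows; each row shifts and turns the commanded pose from where the row before left it; what a row does not reach is not made up. A row lasts 1/8 s, in which the tool goes at most 62.5 mm and 10.7 degrees, less where a joint would pass 70% of its speed; a pose out of reach is approached as far as the arm can. A call with a gripper value outside its range is refused whole. The fingers move at their own pace and stop on an object; "squeeze" is the grip in N (left out, the last holds). Time passes only in rows, so rows that do not move let the fingers close. It gives the time, the measured TCP pose, the force and the opening at its end, in the units of the state.
- arm.get_state(): the state, without advancing time (a new reading comes with each control period).
- arm.capture(name): name is "scene" or "top" or "wrist"; returns a dict with "pixels" (420x560x3 uint8, blue, green, red), "fx", "fy", "cx", "cy" (pixels), "D" ([k1, k2, p1, p2, k3] as OpenCV has them; the pictures are not rectified), "cam_to_world" (4x4, takes a point from camera to world coordinates). Camera axes: x right, y up, looking along -z (the intrinsics and any distortion apply to the point x, -y, -z); pixel columns grow to the right and rows downward; lengths in m; the calibration is good to about 2 mm. A picture is of the moment at which its call begins. There is no depth.
- arm.hand_in(): hands the job in, once; it reports no verdict.
Trained networks look in a picture, given as the dict that the camera call returned (one of the last four; its "shot" number tells which), for a name from the list of things; names that differ only in an ending like _2 or _b are one class to them, and where a whole thing is asked for, a point or a joint stands for the part that bears it (a point fixed in the world has none). Each returns a list of dicts, best first, with "confidence" (0 to 1); they miss things now and then, are a little off and sometimes report something else, mostly with a low value. They report only what shows in the picture. A call takes as long as a camera call.
- arm.outline_of(picture, target): "pixels" (420x560 bool, what is visible of it) and "box" ([left, top, right, bottom] in pixels, round what is visible of it).
The state is a dict: "clock": time; "qpos": joint angles; "joint_velocities": joint speeds; "joint_torque": joint torques, N m; "tcp_pos": TCP position; "eef_rot": TCP orientation; "contact_force": force on the tool from outside, world axes, zero at the start; "ft_torque": the same for the moment, N m; "width": finger opening in m.
Only numpy, scipy, OpenCV 4.12 (cv2) and the standard library are available. Lean on these libraries where they do the work, as an engineer would, in place of code of your own. Each camera call takes 0.05 s, during which the arm holds its last target.

## Working session

There is one attempt and no reset: what is moved stays moved. The work goes in short steps, Python scripts to look and compute and a tool call to move; the robot and the scene stay as the last step left them, time stands still between calls to the robot, and variables do not carry over. Pictures are saved under pics/ and viewed, and the job is handed in when it is done.

Besides the shell and the picture viewer there is one more tool, called after ">>>" as name(argument=value, ...) on one line, values as JSON. move_arm: Moves the arm, as the interface text tells. Its arguments: {"type":"object","properties":{"motion":{"type":"array"},"squeeze":{"type":"number"}},"required":["motion"]}

```bash
mkdir -p pics; ls
python3 - <<'E'
from workcell import arm
import cv2,pickle
s=arm.get_state();print(s)
for n in("scene","top"):
    p=arm.capture(n);cv2.imwrite(f"pics/{n}0.png",p["pixels"])
    pickle.dump(p,open(f"{n}0.pkl","wb"))
    for t in("bar","bar_handle","spare_bar","saddle","unit","mug","mouse"):
        r=arm.outline_of(p,t)
        print(n,t,[(round(d["confidence"],2),d["box"]) for d in r][:3])
        pickle.dump(r,open(f"{n}0_{t}.pkl","wb"))
E
```

```text
pics
{'clock': 0.0, 'qpos': array([70.6975484 , 27.37685012,  1.28097701, 89.17718008, -0.65757375,
       63.55597906, -4.76153751]), 'joint_velocities': array([ 0.04289953,  0.06329778,  0.05622021, -0.00381858,  0.0643304 ,
       -0.04221385,  0.04933936]), 'joint_torque': array([-5.46787232e-04, -5.96444035e+01,  1.60701815e+00, -2.81204510e+01,
        1.22867691e-02,  9.34755779e-03, -7.81196036e-06]), 'tcp_pos': array([ 0.15293065, -0.65686074,  0.23032204]), 'eef_rot': array([-1.79897768e+02,  9.28169623e-03,  1.31094748e+01]), 'contact_force': array([-0.29709753, -0.02073977,  0.34437685]), 'ft_torque': array([-0.03302396,  0.03694951, -0.03261665]), 'width': 0.08557039594223485}
scene bar [(0.77, [246.3, 197.9, 317.7, 237.2])]
scene bar_handle [(0.71, [243.8, 196.8, 321.7, 235.4])]
scene spare_bar [(0.84, [103.9, 270.2, 205.8, 338.1])]
scene saddle [(0.92, [284.0, 194.1, 315.6, 227.3]), (0.64, [305.6, 224.8, 347.1, 276.9])]
scene unit [(0.83, [258.8, 108.1, 399.4, 217.0])]
scene mug [(0.87, [307.2, 227.7, 344.7, 276.2])]
scene mouse [(0.74, [227.6, 287.9, 265.4, 335.2])]
top bar [(0.81, [210.0, 208.1, 333.9, 230.8])]
top bar_handle [(0.58, [211.0, 206.7, 330.9, 228.1])]
top spare_bar [(0.64, [416.5, 200.2, 443.2, 334.3])]
top saddle [(0.67, [224.8, 202.3, 246.3, 244.2])]
top unit [(0.85, [71.2, 164.5, 210.7, 314.0]), (0.68, [363.5, 157.8, 392.8, 207.8]), (0.21, [227.1, 199.3, 243.1, 242.7])]
top mug [(0.76, [247.7, 132.8, 297.4, 181.3])]
top mouse [(0.7, [360.5, 161.6, 392.7, 207.3])]
```

View pics/scene0.png

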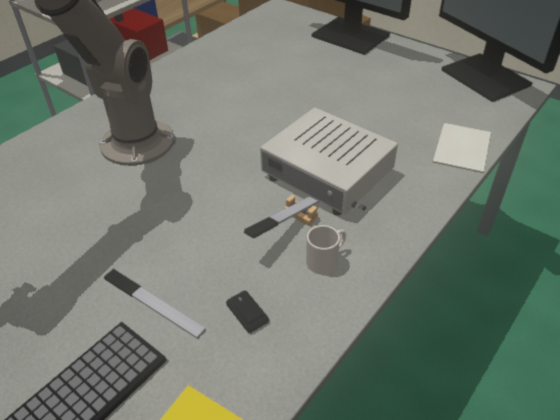

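View pics/top0.png

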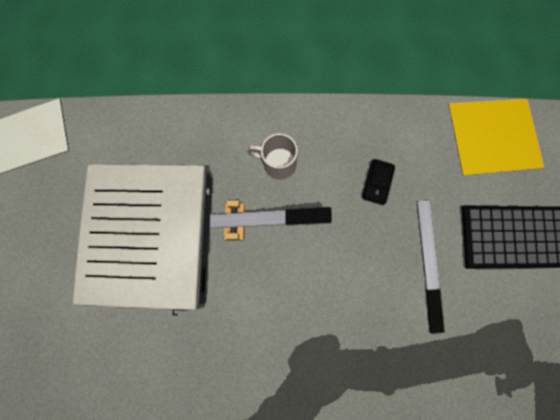

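The top view shows the bar running from the saddle (about 234,220) to its black handle end (331,215). The unit is at the left, the mug at (278,155) and the mouse at (378,181). The spare bar is on the right.

```bash
cat > h.py <<'E'
import numpy as np,cv2,pickle
def K(p): return np.array([[p["fx"],0,p["cx"]],[0,p["fy"],p["cy"]],[0,0,1.]])
def back(p,uv,z):
    uv=np.array(uv,float).reshape(-1,1,2)
    n=cv2.undistortPoints(uv,K(p),np.array(p["D"],float)).reshape(-1,2)
    T=np.array(p["cam_to_world"]);d=np.c_[n[:,0],-n[:,1],-np.ones(len(n))]@T[:3,:3].T
    return T[:3,3]+d*((z-T[2,3])/d[:,2])[:,None]
def proj(p,X):
    T=np.array(p["cam_to_world"]);c=(np.array(X,float).reshape(-1,3)-T[:3,3])@T[:3,:3]
    c=c*[1,-1,-1]
    return cv2.projectPoints(c,np.zeros(3),np.zeros(3),K(p),np.array(p["D"],float))[0].reshape(-1,2)
E
python3 - <<'E'
from h import *
P={n:pickle.load(open(n+"0.pkl","rb")) for n in("top","scene")}
for n in P: print(n,np.round(P[n]["cam_to_world"],3).tolist())
t=P["top"]
img=t["pixels"]
cv2.imwrite("pics/c0.png",cv2.resize(img[130:270,190:350],None,fx=5,fy=5)[:600])
cv2.imwrite("pics/c1.png",cv2.resize(P["scene"]["pixels"][180:280,230:360],None,fx=6,fy=6))
print("saddle",back(t,[(235,221)],.035))
print("mug",back(t,[(279,145)],.095)," mouse",back(t,[(377,182)],.02))
print("handle end",back(t,[(331,208),(331,222)],.107))
print("unit corners",back(t,[(88,165),(209,166),(199,308),(74,302)],.112))
E
```

```text
top [[-0.001, 0.982, -0.187, 0.477], [-1.0, -0.001, 0.002, -0.075], [0.002, 0.187, 0.982, 0.897], [0.0, 0.0, 0.0, 1.0]]
scene [[0.787, -0.419, 0.452, 1.254], [0.616, 0.55, -0.563, -0.817], [-0.013, 0.722, 0.692, 1.059], [0.0, 0.0, 0.0, 1.0]]
saddle [[0.61481927 0.04596723 0.035     ]]
mug [[ 0.77233311 -0.05378765  0.095     ]]  mouse [[ 0.70916908 -0.28155843  0.02      ]]
handle end [[ 0.63039457 -0.16236008  0.107     ]
 [ 0.60104906 -0.16173998  0.107     ]]
unit corners [[0.72497396 0.36016417 0.112     ]
 [0.71999961 0.09340145 0.112     ]
 [0.4277647  0.10336123 0.112     ]
 [0.43437755 0.36437087 0.112     ]]
```

View pics/c0.png

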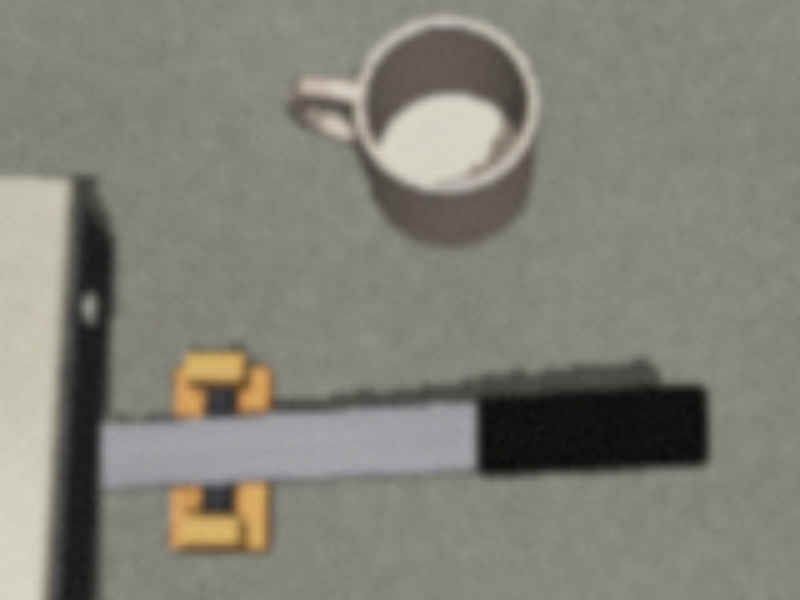

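View pics/c1.png

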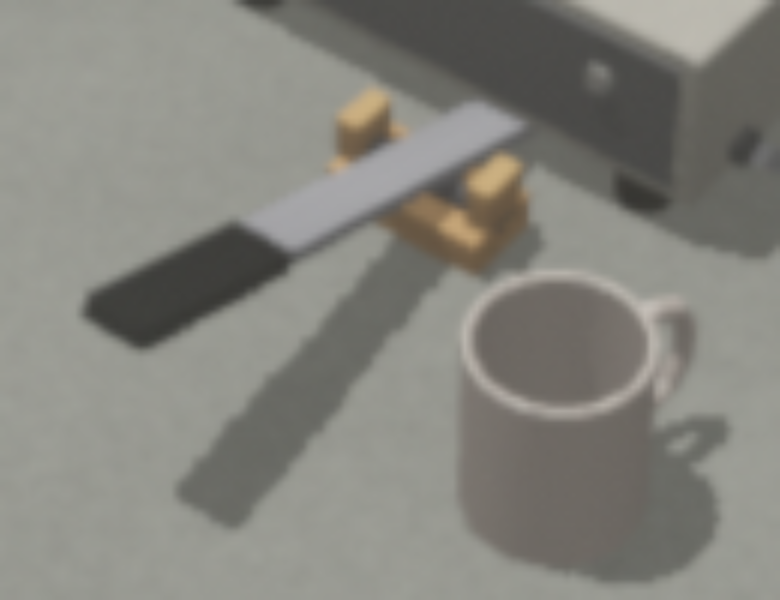

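>>> move_arm(motion=[{"fingers":1,"slide":[31,35,0],"twist":-2.6},{"fingers":1,"slide":[31,35,0],"twist":-2.6},{"fingers":1,"slide":[31,35,0],"twist":-2.6},{"fingers":1,"slide":[31,35,0],"twist":-2.6},{"fingers":1,"slide":[31,35,0],"twist":-2.6}])

```text
clock: 1.42
tcp_pos: [0.3091, -0.4813, 0.2315]
eef_rot: [180.0, -0.0, 0.0]
contact_force: [0.7, -0.6, -0.2]
width: 0.0001
```

>>> move_arm(motion=[{"fingers":1,"slide":[31,35,0],"twist":0},{"fingers":1,"slide":[31,35,0],"twist":0},{"fingers":1,"slide":[31,35,0],"twist":0},{"fingers":1,"slide":[31,35,0],"twist":0},{"fingers":1,"slide":[31,35,0],"twist":0}])

```text
clock: 2.05
tcp_pos: [0.4641, -0.3063, 0.2316]
eef_rot: [180.0, -0.0, 0.1]
contact_force: [0.4, -1.6, 0.8]
width: -0.0003
```

>>> move_arm(motion=[{"fingers":1,"slide":[31,35,0],"twist":0},{"fingers":1,"slide":[31,35,0],"twist":0},{"fingers":1,"slide":[31,35,0],"twist":0},{"fingers":1,"slide":[31,35,0],"twist":0},{"fingers":1,"slide":[0,0,0],"twist":0}])

```text
clock: 2.68
tcp_pos: [0.5895, -0.1625, 0.2313]
eef_rot: [-179.9, -0.1, 0.5]
contact_force: [-0.5, -0.0, -0.9]
width: -0.0001
```

>>> move_arm(motion=[{"fingers":1,"slide":[26,32,0],"twist":0},{"fingers":1,"slide":[0,0,-35],"twist":0},{"fingers":1,"slide":[0,0,-35],"twist":0},{"fingers":1,"slide":[0,0,-33],"twist":0},{"fingers":1,"slide":[0,0,0],"twist":0}])

```text
clock: 3.3
tcp_pos: [0.6106, -0.1363, 0.1259]
eef_rot: [-180.0, 0.3, 0.0]
contact_force: [-1.0, 0.0, 0.8]
width: -0.0002
```

Run:
```python
from workcell import arm
from h import *
for n in("scene","top","wrist"):
    p=arm.capture(n);cv2.imwrite(f"pics/{n}1.png",p["pixels"])
    if n=="top": cv2.imwrite("pics/top1c.png",cv2.resize(p["pixels"][150:270,200:360],None,fx=5,fy=5))
    if n=="scene": cv2.imwrite("pics/scene1c.png",cv2.resize(p["pixels"][140:260,200:360],None,fx=5,fy=5))
```

```text
(no output)
```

View pics/top1c.png

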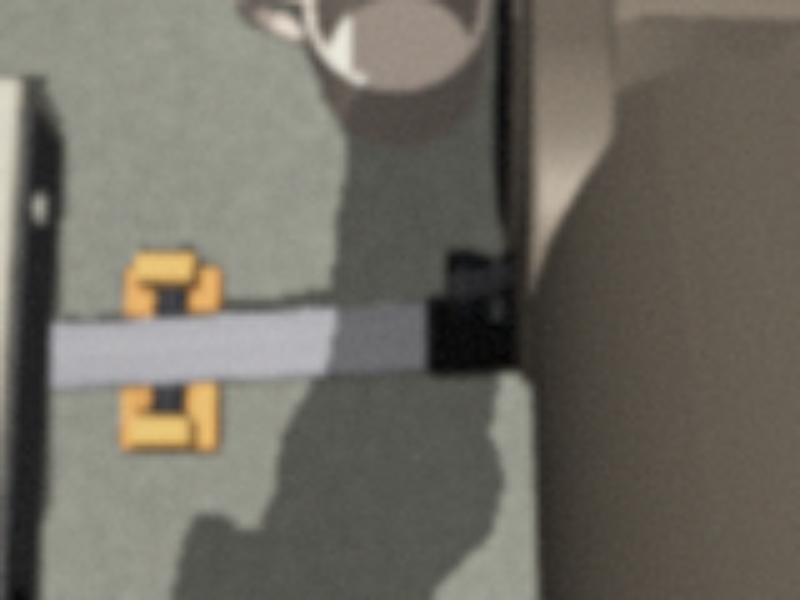

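View pics/scene1c.png

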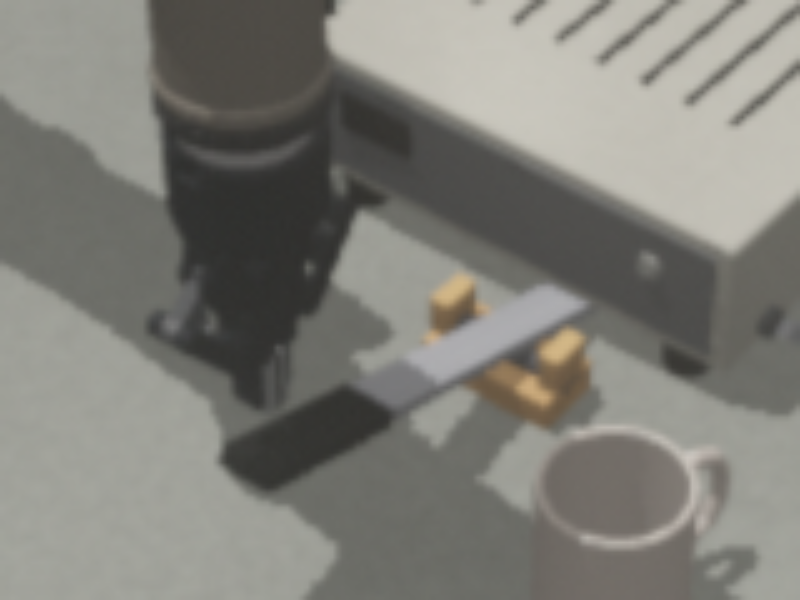

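View pics/wrist1.png

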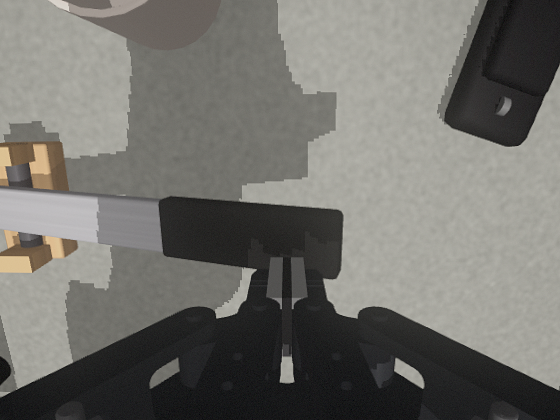

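Run:
```python
from workcell import arm
from h import *
print(arm.get_state()["tcp_pos"])
p=arm.capture("wrist")
print(np.round(p["cam_to_world"],3).tolist())
print("end top/bottom corners",back(p,[(342,210),(341,274)],.107).round(4).tolist())
print("end alt z .098",back(p,[(342,210),(341,274)],.098).round(4).tolist())
print("sleeve start",back(p,[(163,198),(161,250)],.079).round(4).tolist())
print("tcp px",proj(p,arm.get_state()["tcp_pos"]))
```

```text
[ 0.61396318 -0.13612182  0.12996008]
[[0.001, 0.964, 0.267, 0.682], [-1.0, 0.001, 0.001, -0.135], [0.0, -0.267, 0.964, 0.273], [0.0, 0.0, 0.0, 1.0]]
end top/bottom corners [[0.6372, -0.161, 0.107], [0.6047, -0.1619, 0.107]]
end alt z .098 [[0.6348, -0.1624, 0.098], [0.6006, -0.1634, 0.098]]
sleeve start [[0.6363, -0.0682, 0.079], [0.6062, -0.0644, 0.079]]
tcp px [[288.52181443 276.81437771]]
```

>>> move_arm(motion=[{"fingers":1,"slide":[4,9,-8],"twist":0},{"fingers":1,"slide":[0,0,-8],"twist":0},{"fingers":1,"slide":[0,0,-8],"twist":0},{"fingers":1,"slide":[0,-2,-8],"twist":0},{"fingers":1,"slide":[0,0,0],"twist":0}])

```text
clock: 4.12
tcp_pos: [0.6176, -0.1282, 0.0966]
eef_rot: [-180.0, -0.0, 0.1]
contact_force: [-1.3, 2.4, 10.0]
width: -0.0001
```

Run:
```python
from workcell import arm
from h import *
s=arm.get_state();print(s["tcp_pos"],s["contact_force"])
p=arm.capture("scene");cv2.imwrite("pics/scene2c.png",cv2.resize(p["pixels"][140:260,200:360],None,fx=5,fy=5))
p=arm.capture("wrist");cv2.imwrite("pics/wrist2.png",p["pixels"])
```

```text
[ 0.61758771 -0.12815168  0.09660565] [-1.34137818  2.41400192 10.02114022]
```

View pics/scene2c.png

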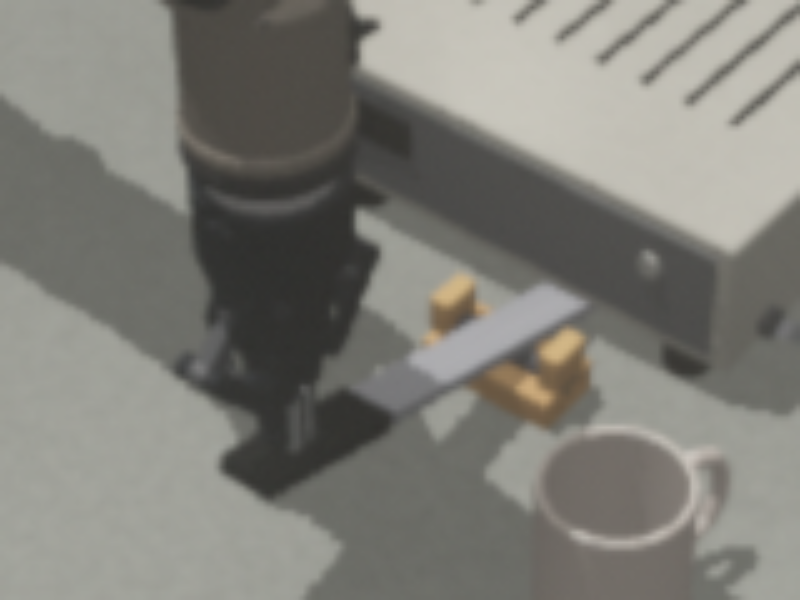

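View pics/wrist2.png

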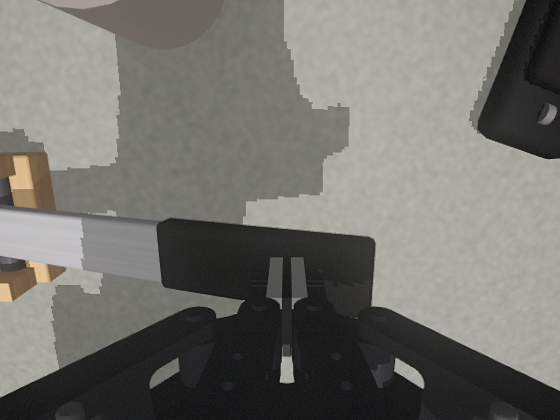

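The wrist picture shows the fingertips centred on the black sleeve, in contact at 10 N. Next I push down along the handle's arc.

>>> move_arm(motion=[{"fingers":1,"slide":[0,-2,-8],"twist":0},{"fingers":1,"slide":[0,-2,-8],"twist":0},{"fingers":1,"slide":[0,-1,-8],"twist":0},{"fingers":1,"slide":[0,-1,-8],"twist":0},{"fingers":1,"slide":[0,0,0],"twist":0}])

```text
clock: 4.85
tcp_pos: [0.6183, -0.1364, 0.0656]
eef_rot: [179.9, -0.2, 0.0]
contact_force: [-2.3, -2.2, 11.7]
width: 0.0
```

Run:
```python
from workcell import arm
from h import *
s=arm.get_state();print(s["tcp_pos"],s["contact_force"])
p=arm.capture("scene");cv2.imwrite("pics/scene3c.png",cv2.resize(p["pixels"][140:260,200:360],None,fx=5,fy=5))
```

```text
[ 0.61834602 -0.13637487  0.06557058] [-2.27720547 -2.15929147 11.66381183]
```

View pics/scene3c.png

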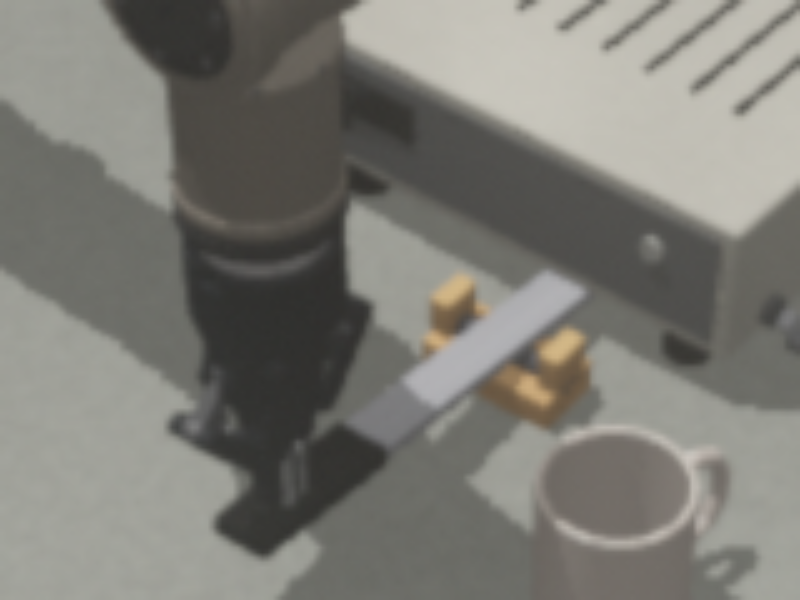

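The unit's front is rising and the bar is staying in line. I continue.

>>> move_arm(motion=[{"fingers":1,"slide":[0,-1,-8],"twist":0},{"fingers":1,"slide":[0,-1,-8],"twist":0},{"fingers":1,"slide":[0,0,-8],"twist":0},{"fingers":1,"slide":[0,0,-8],"twist":0},{"fingers":1,"slide":[0,0,0],"twist":0}])

```text
clock: 5.52
tcp_pos: [0.621, -0.1396, 0.0359]
eef_rot: [179.8, -0.5, -0.0]
contact_force: [-1.3, -4.4, 23.6]
width: 0.0001
```

>>> move_arm(motion=[{"fingers":1,"slide":[0,0,-7],"twist":0},{"fingers":1,"slide":[0,0,-7],"twist":0},{"fingers":1,"slide":[0,0,-4],"twist":0},{"fingers":1,"slide":[0,0,0],"twist":0},{"fingers":1,"slide":[0,0,0],"twist":0}])

```text
clock: 6.15
tcp_pos: [0.6219, -0.1395, 0.0188]
eef_rot: [179.8, -0.6, -0.0]
contact_force: [-0.8, -3.6, 25.9]
width: 0.0003
```

Run:
```python
from workcell import arm
from h import *
s=arm.get_state();print(s["tcp_pos"],s["contact_force"])
p=arm.capture("scene");cv2.imwrite("pics/scene4c.png",cv2.resize(p["pixels"][100:260,200:410],None,fx=3.75,fy=3.75))
```

```text
[ 0.62193808 -0.13946625  0.01880763] [-0.84308213 -3.60560881 25.86976302]
```

View pics/scene4c.png

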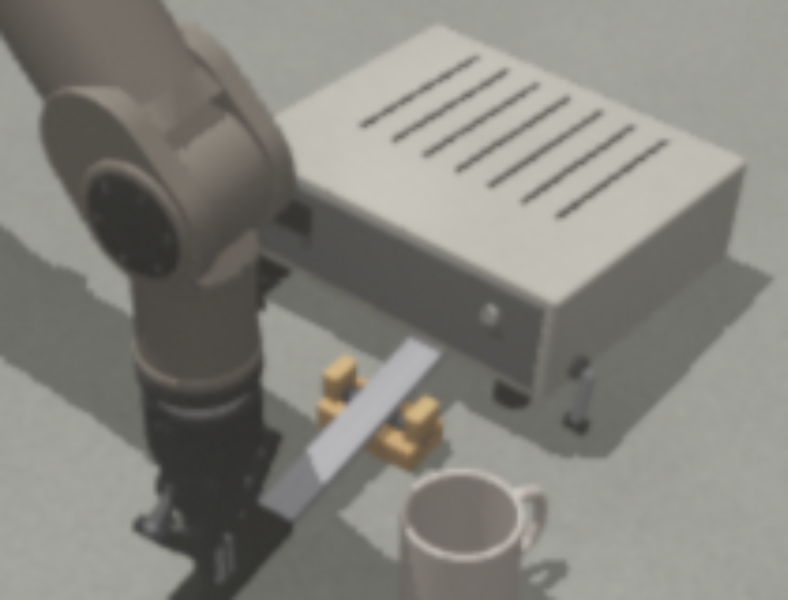

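The near leg at about (580,400) has swung forward and down. I push the last few millimetres to be sure the lift is complete.

>>> move_arm(motion=[{"fingers":1,"slide":[0,0,-3],"twist":0},{"fingers":1,"slide":[0,0,-3],"twist":0},{"fingers":1,"slide":[0,0,0],"twist":0},{"fingers":1,"slide":[0,0,0],"twist":0}])

```text
clock: 6.7
tcp_pos: [0.6224, -0.1392, 0.0144]
eef_rot: [179.8, -0.6, 0.0]
contact_force: [-5.3, -3.1, 38.4]
width: 0.0004
```

Run:
```python
from workcell import arm
from h import *
s=arm.get_state();print(s["tcp_pos"],s["contact_force"])
p=arm.capture("scene");cv2.imwrite("pics/scene5c.png",cv2.resize(p["pixels"][100:260,200:410],None,fx=3.75,fy=3.75))
pickle.dump(p,open("scene5.pkl","wb"))
p=arm.capture("top");cv2.imwrite("pics/top5.png",p["pixels"])
```

```text
[ 0.62235651 -0.13918106  0.01435534] [-5.27206395 -3.05468908 38.37848978]
```

View pics/scene5c.png

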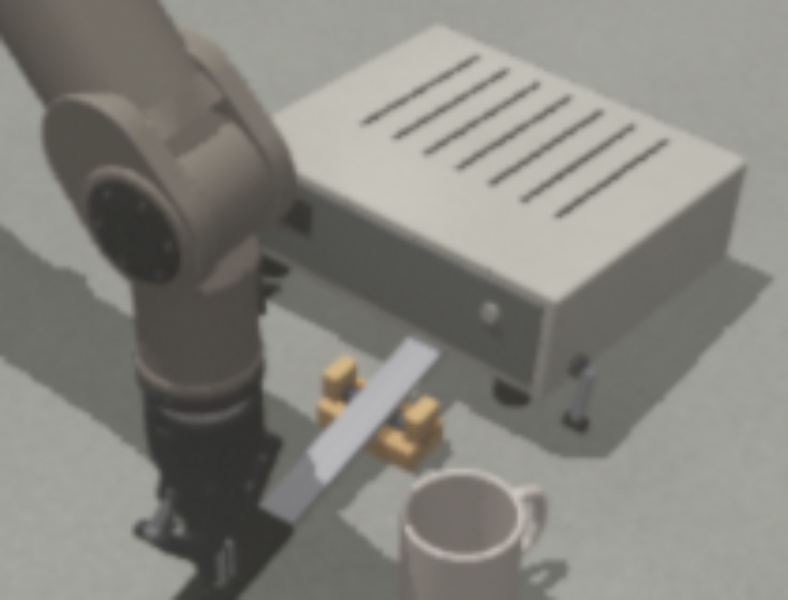

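View pics/top5.png

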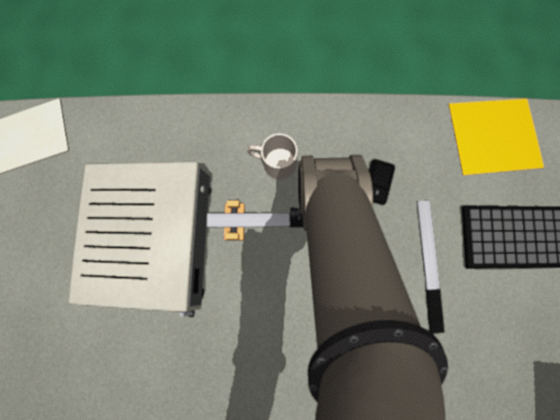

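The handle is fully down: z is 14.4 mm and the force has jumped to 38 N. Both legs are forward. Now I let it up slowly.

>>> move_arm(motion=[{"fingers":1,"slide":[0,0,4],"twist":0},{"fingers":1,"slide":[0,0,4],"twist":0},{"fingers":1,"slide":[0,0,4],"twist":0},{"fingers":1,"slide":[0,0,4],"twist":0},{"fingers":1,"slide":[0,0,0],"twist":0}])

```text
clock: 7.42
tcp_pos: [0.6197, -0.14, 0.0274]
eef_rot: [179.8, -0.3, -0.0]
contact_force: [-2.0, -5.1, 17.7]
width: -0.0003
```

>>> move_arm(motion=[{"fingers":1,"slide":[0,0,5],"twist":0},{"fingers":1,"slide":[0,0,5],"twist":0},{"fingers":1,"slide":[0,0,5],"twist":0},{"fingers":1,"slide":[0,0,5],"twist":0},{"fingers":1,"slide":[0,0,0],"twist":0}])

```text
clock: 8.05
tcp_pos: [0.619, -0.139, 0.0465]
eef_rot: [179.8, -0.3, 0.0]
contact_force: [-0.6, -3.5, 12.9]
width: -0.0001
```

Run:
```python
from workcell import arm
from h import *
s=arm.get_state();print(s["tcp_pos"],s["contact_force"])
p=arm.capture("scene");cv2.imwrite("pics/scene6c.png",cv2.resize(p["pixels"][100:260,200:410],None,fx=3.75,fy=3.75))
```

```text
[ 0.61898235 -0.13902831  0.04648523] [-0.60402231 -3.53370013 12.91749328]
```

View pics/scene6c.png

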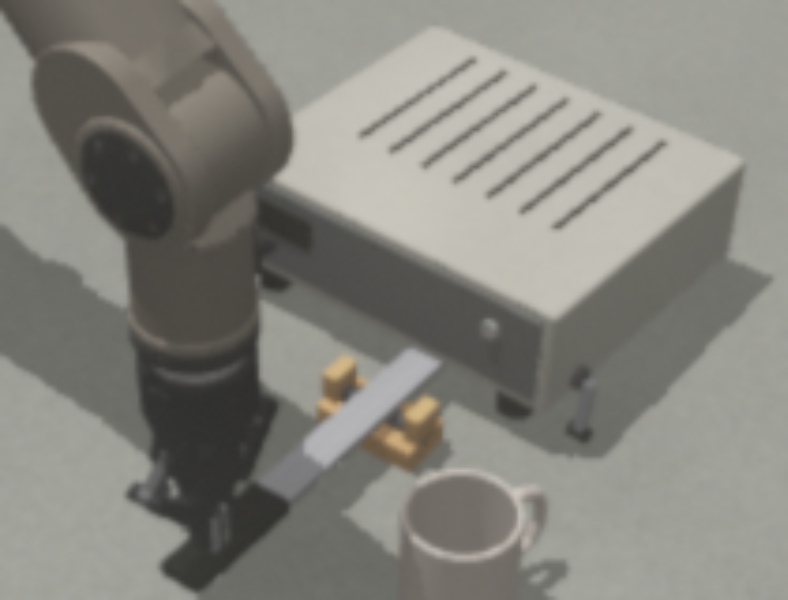

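The unit is coming down, and its leg stands about upright at (582,405). I keep easing off, shifting +y along the arc.

>>> move_arm(motion=[{"fingers":1,"slide":[0,0,4],"twist":0},{"fingers":1,"slide":[0,1,4],"twist":0},{"fingers":1,"slide":[0,0,4],"twist":0},{"fingers":1,"slide":[0,1,4],"twist":0},{"fingers":1,"slide":[0,0,0],"twist":0}])

```text
clock: 8.72
tcp_pos: [0.6173, -0.1342, 0.0605]
eef_rot: [-180.0, -0.0, 0.1]
contact_force: [0.4, 0.4, -0.2]
width: 0.0002
```

Run:
```python
from workcell import arm
from h import *
s=arm.get_state();print(s["tcp_pos"],s["contact_force"])
p=arm.capture("scene");cv2.imwrite("pics/scene7c.png",cv2.resize(p["pixels"][100:260,200:410],None,fx=3.75,fy=3.75))
```

```text
[ 0.61728251 -0.13420695  0.06053234] [ 0.35598299  0.41035714 -0.23559278]
```

View pics/scene7c.png

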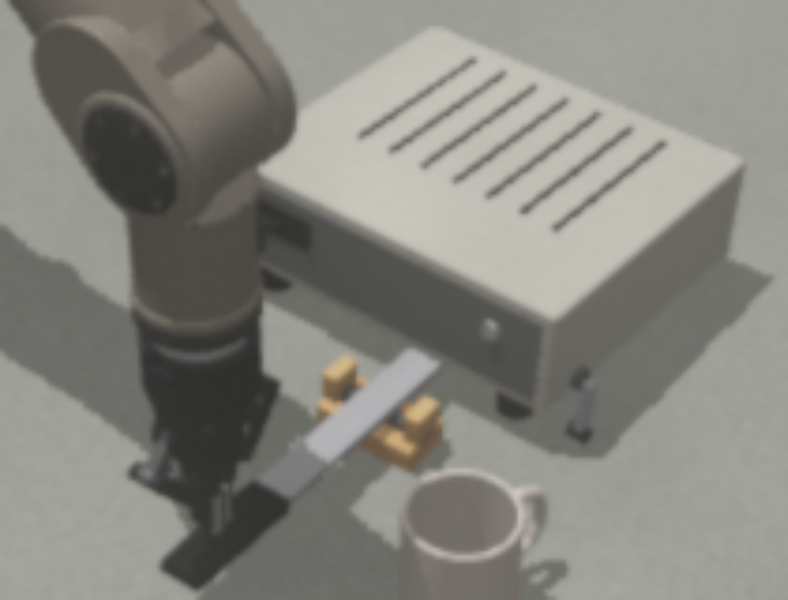

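The unit stands on its legs. The hand is off the bar at zero force, and the bar has stayed where it was. I retreat upward.

>>> move_arm(motion=[{"fingers":1,"slide":[0,0,15],"twist":0},{"fingers":1,"slide":[0,0,35],"twist":0},{"fingers":1,"slide":[0,0,45],"twist":0},{"fingers":1,"slide":[0,-20,45],"twist":0},{"fingers":1,"slide":[0,-20,20],"twist":0}])

```text
clock: 9.4
tcp_pos: [0.6185, -0.1749, 0.2247]
eef_rot: [179.9, -0.3, 0.1]
contact_force: [-0.0, 0.2, 0.4]
width: -0.0001
```

>>> move_arm(motion=[{"fingers":1,"slide":[-30,-40,0],"twist":0},{"fingers":1,"slide":[-30,-40,0],"twist":0},{"fingers":1,"slide":[-30,-40,0],"twist":0},{"fingers":1,"slide":[0,0,0],"twist":0},{"fingers":1,"slide":[0,0,0],"twist":0}])

```text
clock: 10.02
tcp_pos: [0.5275, -0.294, 0.2211]
eef_rot: [-180.0, -0.1, 0.1]
contact_force: [0.4, -0.1, -0.0]
width: 0.0003
```

Run:
```python
from workcell import arm
from h import *
s=arm.get_state();print(s["tcp_pos"],s["contact_force"],np.abs(s["joint_velocities"]).max())
p=arm.capture("scene");cv2.imwrite("pics/scene8.png",p["pixels"]);cv2.imwrite("pics/scene8c.png",cv2.resize(p["pixels"][100:260,200:410],None,fx=3.75,fy=3.75))
t=arm.capture("top");cv2.imwrite("pics/top8.png",t["pixels"])
q=arm.capture("scene")
print("moving px diff",np.abs(p["pixels"].astype(int)-q["pixels"])[100:240,200:410].max())
pickle.dump(t,open("top8.pkl","wb"));pickle.dump(q,open("scene8.pkl","wb"))
for k in("bar","spare_bar","unit","mug","mouse"):
    print(k,[(round(d["confidence"],2),d["box"]) for d in arm.outline_of(t,k)][:2])
```

```text
[ 0.52749923 -0.29402703  0.22111534] [ 0.37822644 -0.14773611 -0.00914597] 1.1826013126282446
moving px diff 22
bar [(0.93, [209.2, 210.9, 336.6, 230.6])]
spare_bar [(0.74, [418.5, 203.6, 444.4, 333.0])]
unit [(0.85, [70.5, 162.8, 210.2, 316.0])]
mug [(0.97, [249.5, 131.8, 302.1, 181.3])]
mouse [(0.9, [361.2, 162.2, 392.8, 207.3])]
```

View pics/scene8c.png

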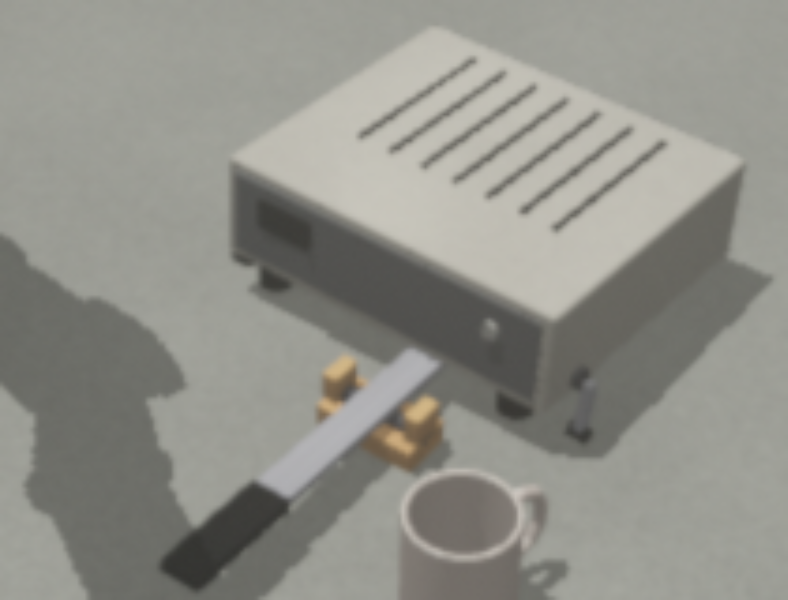

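View pics/top8.png

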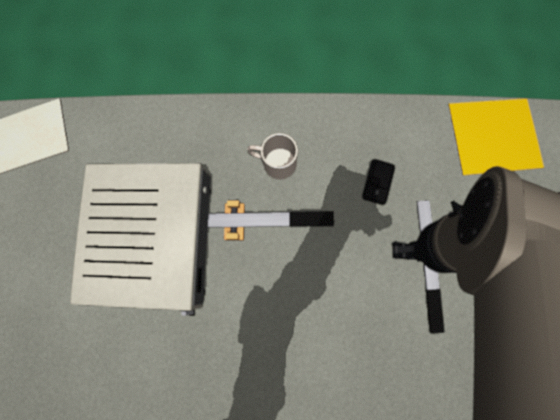

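Run:
```python
from h import *
from scipy.optimize import least_squares
from scipy.spatial.transform import Rotation as R
def fit(p,uv):
    # corners: frontL(near robot), frontR, backR, backL of top; own x = +y world, 
    m=np.array([[-.13,.15,.112],[-.13,-.15,.112],[.13,-.15,.112],[.13,.15,.112]])
    f=lambda v:(proj(p,R.from_euler('ZYX',[v[3],v[4],v[5]]).apply(m)+v[:3])-uv).ravel()
    s=least_squares(f,[.58,.23,0,np.pi/2,0,0]);return s.x,np.abs(s.fun).max()
c=lambda l:np.array([[200+a/3.75,100+b/3.75] for a,b in l])
p=pickle.load(open("scene8.pkl","rb"))
# own y = -x world: frontL(+y)=small x = left corner
x,e=fit(p,c([(232,162),(550,320),(743,161),(434,27)]))
print(x[:3].round(4),np.degrees(x[3:]).round(2),e)
p0=pickle.load(open("scene0.pkl","rb"))
cv2.imwrite("pics/s0u.png",cv2.resize(p0["pixels"][100:260,200:410],None,fx=3.75,fy=3.75))
```

```text
[ 0.5651  0.2615 -0.0178] [88.19  2.59 -0.45] 0.24216044903931788
```

View pics/s0u.png

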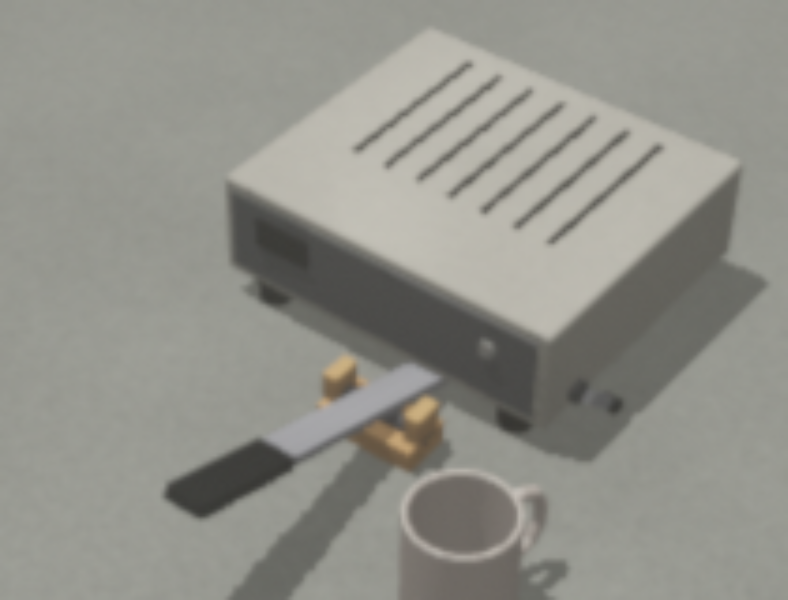

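Run:
```python
from h import *
from scipy.optimize import least_squares
from scipy.spatial.transform import Rotation as R
m=np.array([[-.13,.15,.112],[-.13,-.15,.112],[.13,-.15,.112],[.13,.15,.112]])
c=lambda l:np.array([[200+a/3.75,100+b/3.75] for a,b in l])
def fit(p,uv,rear):
    # v: x,y,yaw,pitch ; pivot about rear bottom edge of feet (own x=+.11,z=0) on the desk
    piv=np.array([.11,0,0])
    def f(v):
        q=R.from_euler('Y',v[3]).apply(m-piv)+piv
        return (proj(p,R.from_euler('Z',v[2]).apply(q)+[v[0],v[1],0])-uv).ravel()
    s=least_squares(f,[.58,.23,np.pi/2,0]);return s.x[:2].round(4),np.degrees(s.x[2:]).round(2),np.abs(s.fun).max().round(2)
print(fit(pickle.load(open("scene0.pkl","rb")),c([(228,182),(547,342),(739,165),(431,28)]),0))
print(fit(pickle.load(open("scene8.pkl","rb")),c([(232,162),(550,320),(743,161),(434,27)]),0))
```

```text
(array([0.5816, 0.2359]), array([88.47, -0.47]), np.float64(1.73))
(array([0.5802, 0.235 ]), array([88.34,  3.08]), np.float64(1.88))
```

```bash
python3 -c "
from workcell import arm
print(arm.hand_in())"
```

```text
the job is handed in; nothing more can be done
None
```

The unit is standing nose-up on its prop legs and the job is handed in; no verdict was reported.

I pushed the bar's sleeved handle down along its arc with the shut fingertips. It reached 14.4 mm above the desk, with about 38 N at the bottom stop. The unit rose and the legs swung forward. I then eased the handle up until the force fell to zero and backed the arm away at about 10 s.

**Last checks:**
- **Lean:** a fit to the scene camera pictures gives about 3.5° more than at the start. This is a rough figure, with errors up to about 2 pixels.
- **Unit position:** the same fit puts the unit about 2 mm from where it stood. A freer fit put it about 25 mm farther back and leaning only 2.6°, right at the lower limit. I discounted that one because it also placed the unit 18 mm below the desk.
- **Prop legs:** in the pictures the near leg stands swung forward and is carrying the unit. I did not measure the leg angle in radians.
- **Bystanders:** the spare bar, mug and mouse stayed in place to within a few pixels in the top view.
- **Robot and bar:** the wrist force was zero. The bar looked still between the last two scene pictures, to within what I took to be image noise.

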